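# Scan the job ticket, then hover the scanner over the tub's label

## Robot

A 6-joint arm with a two-finger parallel gripper is mounted at the origin on the work surface. World frame = base frame: x ahead of the robot, y to its left, z up, the work surface at z = 0. Lengths are in m, angles in rad, forces in N, time in s.
With the tool pointing down it reaches from about 0.3 to 0.875 m from the base axis. Payload 6.4 kg.
Tool frame: the origin (TCP) lies at the very end of the fingers, on their centre line; the grasp point (between the pads) lies 19 mm behind it; z points along the fingers, y is the line along which they close (so a half turn about z gives the same grasp; the last joint's range is limited). The gripper opens to 85 mm and grips with 20 to 120 N. Pads are 22 mm wide; open, the fingers measure 114 mm over their backs; the gripper's body (76 mm by 85 mm) begins 54 mm behind the grasp point. The pads swing forward as they close: fully open they stand 13 mm farther back than shut.
Start: joints at [1.002, 0.181, 1.607, -0, 1.354, -0.206], TCP at [0.204, 0.538, 0.202] pointing down, gripper open.
Joint ranges: [-2.99, 2.99], [-0.89, 2.07], [0.3, 2.58], [-1.14, 4.28], [0, 2.63], [-3.12, 3.12]. Speed limits (rad/s): [2.57, 2.57, 3.01, 3.14, 3.14, 3.14].

## Interface

Orientations are given as a unit quaternion [w, x, y, z].
In Python, from bench import ctrl gives the robot as it stands.
- The arm moves only by the tool jog_arm, called as name([rows], argument=value, ...), one row to a line, values as JSON. Schema: {"type":"object","properties":{"deltas":{"type":"array","items":{"type":"array","items":{"type":"number"},"minItems":7,"maxItems":7},"minItems":1,"maxItems":10},"only":{"type":"string"},"quiet":{"type":"boolean"},"lines":{"type":"string"}},"required":["deltas"],"additionalProperties":false}. deltas is a list of rows, 1 to 10 of them, each of 7 numbers: dx, dy, dz in a scale on which 1.0 is 0.75 m, then a rotation vector rx, ry, rz in fractions of the full range, 1 being 180 degrees, then the opening from 0.0 (shut) to 1.0 (fully open); each row is the pose to reach, as a shift and turn from the pose commanded when the call began, along the tool's axes at that moment; what a row does not reach only later rows make up. A row lasts 1/8 s, in which the tool goes at most 0.0625 m and 0.188 rad, less where a joint would pass 70% of its speed; a pose out of reach is approached as far as the arm can. The fingers move at their own pace and stop on an object; the grip force is fixed at half the most. Time passes only in rows, so rows that do not move let the fingers close. The tool returns the time, the measured TCP pose, the force, the opening and the grip force at its end. only (a regular expression) keeps the lines of the reply that match it, lines (a string "A,B") keeps lines A to B, and quiet returns only ok. Input that does not fit is refused with a message, and nothing moves.
- ctrl.get_obs(): the state, without advancing time (a new reading comes with each control period).
- ctrl.camera(name): name is "side" or "top"; returns the picture (420x560x3 uint8, blue, green, red); there is no depth.
- ctrl.camera_params(name): a dict with "fovy" (degrees; the focal length in pixels is half the picture's height over the tangent of half this angle, whatever the lens; pixels are square), "cx", "cy" (the principal point, pixels), "view" (4x4, takes a point from world to camera coordinates). Camera axes: x right, y up, looking along -z (the intrinsics and any distortion apply to the point x, -y, -z); pixel columns grow to the right and rows downward; lengths in m; the calibration is good to about 2 mm. A picture is of the moment at which its call begins. camera_params takes no time and is no camera call.
- ctrl.hand_in(): hands the job in; it is judged then, once.
The state is a dict: "time_s": time; "q": joint angles; "dq": joint speeds; "joint_efforts": joint torques, N m; "eef_pos": TCP position; "eef_rot": TCP orientation; "wrist_force": force on the tool from outside, world axes, zero at the start; "torque": the same for the moment, N m; "opening": opening from 0.0 (shut) to 1.0 (fully open); "grasp_force": force on a finger pad.
Only numpy, scipy, OpenCV 4.12 (cv2) and the standard library are available. Lean on these libraries where they do the work, as an engineer would, in place of code of your own. Each camera call takes 0.05 s, during which the arm holds its last target. There are 200 camera calls.

## Task

Book the part out to the job: lift the barcode scanner out of its stand, aim it square at the barcode of the job ticket on the sloping holder from about six centimetres away, long side of its window across the bars, and keep it steady there for a good second. Then carry it over the shaft rack and the bin's walls and stop with its window hovering about two centimetres above the barcode on the lid of the round tub (not the square carton), centred on the label, square to it and lined up across the bars in the same way, touching nothing. Finish while still holding it still there, and leave everything else where it stands.

Things in the scene. Friction and masses are not known exactly. Their poses are not given: they have to be found in the camera images.
- scanner: the handheld barcode scanner, grey plastic, about 160 g, standing upright, nose down, in its stand. The origin is the centre of its window (underside of the nose); z runs up the handle, so the scanner looks along -z; y is the long side of the window. Nose 32 mm (x) by 62 mm (y), 45 mm high; above it the handle, 24 mm (x) by 34 mm (y), flat-sided, from z 45 to 150 mm, its top
- scanner_grip (a point): point on the scanner's axis inside the handle, 125 mm above the window and 25 mm below the handle's top: a good place for the finger pads, closing across the 24 mm (x) sides; axes as scanner
- cradle: the scanner's stand, fixed, black: a base plate 100 x 115 x 6 mm with a shallow open pocket, inside 38 x 68 mm, its rim 32 mm above the table; origin at the centre of its underside, z up. The scanner's nose stands loosely in the pocket on the base plate and lifts straight out
- ticket: the barcode of the job ticket, on the sloping face of a fixed aluminium holder. Face 120 mm (y) by 100 mm (x), barcode about 46 mm (y) by 28 mm (x) at its centre, some 63 mm above the table. The origin is the centre of the barcode, on its surface; z points straight out of the face (up and back towards the robot, 35 degrees from vertical); y runs level, across the bars (the bars run along x)
- shaft_rack: fixed wooden block 220 mm (x) by 36 mm (y) by 30 mm with five upright cut-off golf shafts 13 mm thick, the highest 150 mm above the table; it stands between the ticket and the bins; origin at the centre of its underside
- tub_label (a point): the centre of the barcode on the lid of the round white tub, on its surface; z up; y runs across the bars (the bars run along x). Barcode about 42 mm (y) by 24 mm (x)
- tub: the round white plastic tub with that label, lid 80 mm across, 42 mm high, 150 g, loose on the 4 mm floor of one of the two bins; origin at the centre of its underside, axes as tub_label
- carton: the other item, not to be scanned: white carton 58 (x) x 70 (y) x 42 mm with a like barcode on top, loose in the other bin; origin at the centre of its underside
- bin_tub: the bin that holds the tub: fixed open grey box 140 mm (x) by 130 mm (y), 70 mm high, walls and floor 4 mm; origin at the centre of its underside. The two bins look alike and may change places
- bin_carton: the bin that holds the carton, same size and kind
- jar: bystander: white jar 80 mm across, 95 mm high, right of the ticket holder; origin at the centre of its underside
- glue: bystander: glue bottle 40 mm across, 110 mm high, beyond the bins; origin at the centre of its underside
- file: bystander: flat file lying on the table, 190 mm long, in front of the ticket holder; origin where handle meets blade
- club_head: bystander: driver head 110 mm across, 78 mm high at its hosel, beyond the rack; origin at the centre of its underside
- spray: bystander: spray bottle 74 mm across, 186 mm high, beyond the ticket holder; origin at the centre of its underside
- ferrule: bystander: black ring 22 mm across, 24 mm high, beyond the rack and bins; origin at the centre of its underside
- tape: bystander: roll 96 mm across, 24 mm high, beyond the bins; origin at the centre of its underside

How it is judged:
On the way:
1. the scanner, held by the fingers, is aimed square at the ticket's barcode, its window 30 to 95 mm from it, its axis within 15 mm of the barcode's centre, and kept steady for 0.7 s (x of ticket in the frame of scanner between -0.015 and 0.015 m and y of ticket in the frame of scanner between -0.015 and 0.015 m and z of ticket in the frame of scanner between -0.095 and -0.03 m and angle between the z axis of scanner and the z axis of ticket, either way round below 0.25 rad and angle between the y axis of scanner and the y axis of ticket, either way round below 0.3 rad and linear speed of scanner below 0.03 m/s and angular speed of scanner below 0.3 rad/s and contact force between the fingers and scanner above 1 N), for 0.7 s.
At the end, for the whole second after the job is handed in: fingers hold the scanner at rest, its window 8-35 mm above the tub's label, centred within 12 mm in x and y, axis within 0.15 rad and window's long side within 0.22 rad of the label's, touching no tub, bin or rack; tub and carton moved under 10 mm, bystanders under 30 mm (x of tub_label in the frame of scanner between -0.012 and 0.012 m and y of tub_label in the frame of scanner between -0.012 and 0.012 m and z of tub_label in the frame of scanner between -0.035 and -0.008 m and angle between the z axis of scanner and the z axis of tub_label, either way round below 0.15 rad and angle between the y axis of scanner and the y axis of tub_label, either way round below 0.22 rad and linear speed of scanner below 0.02 m/s and contact force between the fingers and scanner above 1 N and contact force between scanner and tub below 0.1 N and contact force between scanner and bin_tub below 0.1 N and contact force between scanner and carton below 0.1 N and contact force between scanner and bin_carton below 0.1 N and contact force between scanner and shaft_rack below 0.1 N and distance of each of tub, carton from where it was at the start of the episode below 0.01 m and distance of each of jar, glue, file, club_head, spray, ferrule, tape from where it was at the start of the episode below 0.03 m); the arm keeps its last pose, push and grip.
It fails at once if a bystander is pushed or carried off (more than 30 mm) (distance of any of jar, glue, file, club_head, spray, ferrule, tape from where it was at the start of the episode above 0.03 m).
It fails at once if tub or carton is knocked or moved (over 5 N, or more than 10 mm) (contact force between scanner and tub above 5 N or distance of any of tub, carton from where it was at the start of the episode above 0.01 m).
It fails at once if scanner or arm bumps the shaft rack (over 5 N) (contact force between any of scanner, the arm, the fingers and shaft_rack above 5 N).
It also fails if it takes over 58 s, if anything falls off the work surface, if the arm or the gripper's body presses on something with over 40 N, if the wrist force passes 120 N, or if a joint passes its speed limit or range.

## Working session

There is one attempt and no reset: what is moved stays moved. The work goes in short steps, Python scripts to look and compute and a tool call to move; the robot and the scene stay as the last step left them, time stands still between calls to the robot, and variables do not carry over. Pictures are saved under pics/ and viewed, at most 11 in all, crops included, and the job is handed in when it is done.

```bash
ls; mkdir -p pics; python3 - <<'E'
from bench import ctrl
import cv2
for n in("side","top"):
    im=ctrl.camera(n);cv2.imwrite(f"pics/{n}0.png",im)
    p=ctrl.camera_params(n);print({k:(v.tolist() if hasattr(v,'tolist') else v) for k,v in p.items()})
o=ctrl.get_obs();print(o)
E
```

```text
bench.py
pics
{'fovy': 55.697596303666394, 'cx': 285.83435234202983, 'cy': 204.82963418068633, 'view': [[-0.9795007230000773, -0.20108617997567646, 0.011944951448852117, 0.5813396859888751], [0.15330073308291084, -0.7056418474805819, 0.6917864325934943, -0.13842283484319254], [-0.1306798334807927, 0.679436480700721, 0.7220033585894537, -0.9335028835495625], [0.0, 0.0, 0.0, 1.0]]}
{'fovy': 46.45964371962836, 'cx': 283.29824600530793, 'cy': 221.4063279482613, 'view': [[-0.009617628046941702, -0.9998467867450512, -0.014625466363377533, 0.044905397195934685], [0.9948121411565027, -0.011048460172922865, 0.10112732239815904, -0.5795964415359948], [-0.10127341723455638, -0.013576986536155376, 0.9947659827307286, -1.12422291584587], [0.0, 0.0, 0.0, 1.0]]}
{'time_s': 0.1, 'q': array([ 1.00171681e+00,  1.81477377e-01,  1.60789921e+00,  2.14710167e-05,
        1.35379816e+00, -2.06297446e-01]), 'dq': array([-6.04319640e-05, -2.36385978e-03, -1.36979313e-03, -3.92606092e-04,
        9.42732073e-04,  1.33625328e-03]), 'joint_efforts': array([ 1.50928868e-04, -4.45878339e+01, -3.52240920e+01, -2.60384259e-04,
        4.12705878e-03,  1.87330693e-05]), 'eef_pos': array([0.2037339 , 0.53712261, 0.20077256]), 'eef_rot': array([-3.08757967e-04,  1.80400185e-01,  9.83592978e-01, -7.28374835e-04]), 'wrist_force': array([ 0.48511553, -0.63355347, -0.60506775]), 'torque': array([ 0.05678102,  0.00188116, -0.01394894]), 'grasp_force': 0.0, 'opening': 0.9944744409914535}
```

View pics/top0.png

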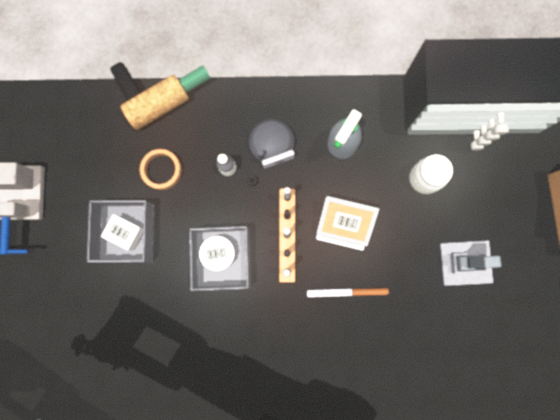

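View pics/side0.png

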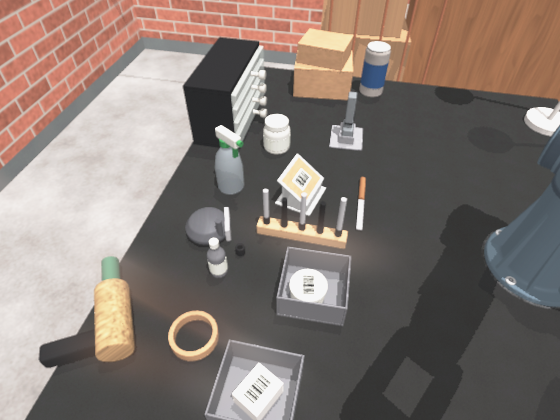

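The top view shows the scanner in its stand at (468,262), the ticket at (348,222), the rack at (287,235), the tub in the near bin at (217,253), and the carton at (121,232). The side view shows the same: scanner (349,120), ticket (302,180), tub (309,287). Next I'll enlarge these.

```bash
python3 - <<'E'
import cv2,numpy as np
t=cv2.imread("pics/top0.png");s=cv2.imread("pics/side0.png")
def c(im,x,y,w=66,h=50,k=6):return cv2.resize(im[y:y+h,x:x+w],(w*k,h*k),interpolation=cv2.INTER_CUBIC)
R=[[c(t,438,236),c(t,315,196)],[c(t,186,226),c(s,276,260)]]
cv2.imwrite("pics/a.png",np.vstack([np.hstack(r) for r in R]))
R=[[c(s,316,90,k=8,w=50,h=70),c(s,276,150,k=8,w=50,h=70)]]
cv2.imwrite("pics/b.png",np.hstack(R[0]))
E
```

```text
(no output)
```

View pics/a.png

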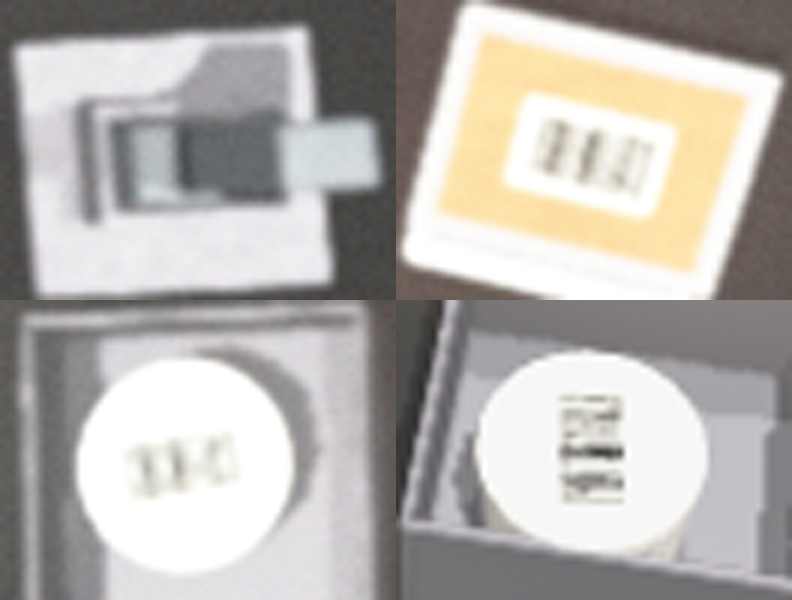

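View pics/b.png

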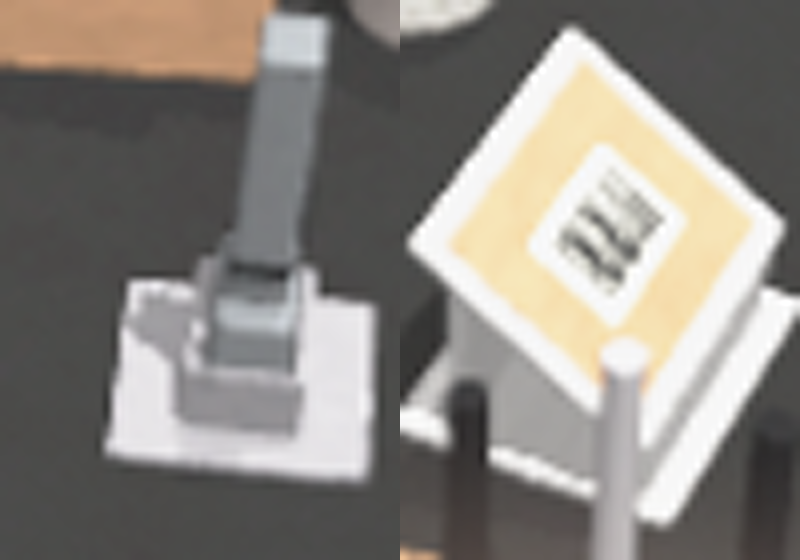

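Scanner handle top, ticket and tub lid are sharp in both views. The tub's bars tilt about 8° in the top view. Now I'll triangulate.

```bash
cat > h.py <<'E'
import numpy as np
from bench import ctrl
from scipy.spatial.transform import Rotation as R
P={n:ctrl.camera_params(n) for n in("top","side")}
def ray(n,u,v):
    p=P[n];f=210/np.tan(np.radians(p["fovy"]/2));V=np.array(p["view"])
    d=V[:3,:3].T@np.array([(u-p["cx"])/f,-(v-p["cy"])/f,-1]);return -V[:3,:3].T@V[:3,3],d/np.linalg.norm(d)
def tri(a,b):
    o1,d1=ray("top",*a);o2,d2=ray("side",*b)
    t=np.linalg.lstsq(np.c_[d1,-d2],o2-o1,rcond=None)[0];p,q=o1+t[0]*d1,o2+t[1]*d2
    return (p+q)/2,np.linalg.norm(p-q)
def atz(n,px,z):
    o,d=ray(n,*px);return o+d*(z-o[2])/d[2]
def cr(x,y,k):return lambda u,v:((u+.5)/k-.5+x,(v+.5)/k-.5+y)
E
python3 - <<'E'
from h import *
np.set_printoptions(precision=4,suppress=True)
A=cr(438,236,6);B=cr(315,196,6);C=cr(186,226,6);D=cr(276,260,6);E=cr(316,90,8);F=cr(276,150,8)
print("scan top",tri(A(331,154),E(296,42)))
q=[atz("top",A(*p),.156) for p in((285,122),(376,117),(383,186),(282,191))];print("top4",np.array(q))
q=[atz("side",E(*p),.156) for p in((265,15),(330,18),(323,70),(262,65))];print("side4",np.array(q))
q=[atz("top",A(*p),.006) for p in((14,45),(307,27),(333,284),(40,297))];print("base",np.array(q),np.mean(q,0))
q=[atz("side",E(*p),.006) for p in((130,277),(377,307),(368,480),(107,455))];print("base s",np.array(q),np.mean(q,0))
print("ticket",tri(B(194,156),F(207,231)))
Y=[tri(B(*a),F(*b)) for a,b in(((89,35),(50,250)),((352,95),(183,65)),((297,272),(357,227)))]
print(Y); y=Y[0][0]-Y[1][0];x=Y[1][0]-Y[2][0];n=np.cross(x,y);print("y",y/np.linalg.norm(y),"n",n/np.linalg.norm(n),np.linalg.norm(x),np.linalg.norm(y))
# outer face corners
Y=[tri(B(*a),F(*b)) for a,b in(((468-396,2),(172,25)),((783-396,75),(385,225)))]
print("outer TL?->", Y)
print("lid",tri(C(185,165),D(195,150)),"label",tri(C(183,165),D(196,150)))
print(atz("top",C(130,147),.046)-atz("top",C(234,135),.046),atz("top",C(140,197),.046)-atz("top",C(237,181),.046))
print(atz("side",D(164,202),.046)-atz("side",D(164,97),.046),atz("side",D(227,202),.046)-atz("side",D(227,97),.046))
E
```

```text
scan top (array([ 0.4791, -0.3972,  0.1516]), np.float64(0.0008931002106248862))
top4 [[ 0.4907 -0.3802  0.156 ]
 [ 0.4921 -0.4115  0.156 ]
 [ 0.4684 -0.4126  0.156 ]
 [ 0.467  -0.3779  0.156 ]]
side4 [[ 0.4913 -0.4058  0.156 ]
 [ 0.4679 -0.4089  0.156 ]
 [ 0.4675 -0.3728  0.156 ]
 [ 0.4892 -0.3713  0.156 ]]
base [[ 0.5263 -0.3339  0.006 ]
 [ 0.5323 -0.45    0.006 ]
 [ 0.4309 -0.4549  0.006 ]
 [ 0.4269 -0.3399  0.006 ]] [ 0.4791 -0.3947  0.006 ]
base s [[ 0.5319 -0.4497  0.006 ]
 [ 0.4311 -0.4508  0.006 ]
 [ 0.4266 -0.3368  0.006 ]
 [ 0.5261 -0.3305  0.006 ]] [ 0.4789 -0.3919  0.006 ]
ticket (array([ 0.5747, -0.107 ,  0.063 ]), np.float64(0.0001076196482678993))
[(array([ 0.6186, -0.0663,  0.0827]), np.float64(0.0003443889459625253)), (array([ 0.5944, -0.1642,  0.0832]), np.float64(0.0010643383700199046)), (array([ 0.5305, -0.149 ,  0.0362]), np.float64(0.0021468200045797825))]
y [ 0.2405  0.9706 -0.0047] n [-0.564   0.1437  0.8132] 0.08072450788417573 0.10086944359750961
outer TL?-> [(array([ 0.5973, -0.0522,  0.1924]), np.float64(0.03410816521293305)), (array([ 0.5663, -0.1865,  0.0136]), np.float64(0.0890485127714359))]
lid (array([0.5064, 0.1945, 0.0439]), np.float64(0.00013987674991365723)) label (array([0.5062, 0.1951, 0.0449]), np.float64(0.0005051931617285702))
[-0.0042  0.0402  0.    ] [-0.0058  0.0374  0.    ]
[-0.0073  0.042   0.    ] [-0.0066  0.0422  0.    ]
```

```bash
cat >> h.py <<'E'
np.set_printoptions(precision=4,suppress=True)
def Rs(yaw,tilt=0): # scanner/label frame: yaw, then tilt back toward robot
    return R.from_euler("ZY",[yaw,-tilt])
def toolR(S):
    m=S.as_matrix();return R.from_matrix(np.c_[m[:,1],m[:,0],-m[:,2]])
def cur():
    o=ctrl.get_obs();return o["eef_pos"],R.from_quat(o["eef_rot"],scalar_first=True)
def rel(p,T):
    c,r=cur();return np.r_[r.inv().apply(np.array(p)-c),(r.inv()*T).as_rotvec()]
E
python3 -c "
from h import *
print(rel([.479,-.395,.26],toolR(Rs(.05))))
for p,S in(([.47,-.08,.2],Rs(-.245,.61)),):print(S.as_matrix())"
```

```text
[-0.5881 -0.7739 -0.0582 -0.0016  0.0006  1.158 ]
[[ 0.7952  0.2426 -0.5558]
 [-0.1988  0.9701  0.139 ]
 [ 0.5729  0.      0.8196]]
```

Careful with the scale: shifts go in shares of 0.75 m and turns go in shares of 180 degrees. That gives: -0.387 m / 0.75 = -0.516, -0.294 m / 0.75 = -0.392, 0.58 rad / 3.1416 = 0.1846.

jog_arm([
  [0, 0, -0.0773, 0, 0, 0, 1],
  [-0.392, -0.516, -0.0773, 0, 0, 0.1846, 1],
  [-0.392, -0.516, -0.0773, 0, 0, 0.1846, 1],
  [-0.392, -0.516, -0.0773, 0, 0, 0.1846, 1],
  [-0.392, -0.516, -0.0773, 0, 0, 0.1846, 1],
  [-0.392, -0.516, -0.0773, 0, 0, 0.1846, 1],
  [-0.392, -0.516, -0.0773, 0, 0, 0.1846, 1],
  [-0.392, -0.516, -0.0773, 0, 0, 0.1846, 1],
  [-0.392, -0.516, -0.0773, 0, 0, 0.1846, 1],
  [-0.392, -0.516, -0.0773, 0, 0, 0.1846, 1],
])

```text
time_s: 1.35
eef_pos: [0.3421, 0.0686, 0.2594]
eef_rot: [0.0, 0.457, 0.889, -0.0]
wrist_force: [0.2, 0.6, 0.1]
opening: 0.999
grasp_force: 0.0
```

```bash
python3 -c "
from h import *
print(rel([.479,-.395,.26],toolR(Rs(.05))))"
```

```text
[-0.4567 -0.1583 -0.0004 -0.0004  0.0005  0.5708]
```

To row units: -0.457 m / 0.75 = -0.6093, -0.158 m / 0.75 = -0.2107, 0.571 rad / 3.1416 = 0.1818.

jog_arm([
  [-0.6093, -0.2107, 0, 0, 0, 0.1818, 1],
  [-0.6093, -0.2107, 0, 0, 0, 0.1818, 1],
  [-0.6093, -0.2107, 0, 0, 0, 0.1818, 1],
  [-0.6093, -0.2107, 0, 0, 0, 0.1818, 1],
  [-0.6093, -0.2107, 0, 0, 0, 0.1818, 1],
  [-0.6093, -0.2107, 0, 0, 0, 0.1818, 1],
  [-0.6093, -0.2107, 0, 0, 0, 0.1818, 1],
  [-0.6093, -0.2107, 0, 0, 0, 0.1818, 1],
  [-0.6093, -0.2107, 0, 0, 0, 0.1818, 1],
  [-0.6093, -0.2107, 0, 0, 0, 0.1818, 1],
])

```text
time_s: 2.6
eef_pos: [0.4827, -0.3893, 0.2588]
eef_rot: [-0.001, 0.686, 0.727, 0.0]
wrist_force: [-0.1, 0.5, -0.7]
opening: 1.0
grasp_force: 0.0
```

```bash
python3 -c "
from h import *
print(rel([.479,-.395,.112],toolR(Rs(.05))))
print(ctrl.get_obs()['q'])
import cv2
cv2.imwrite('pics/c.png',np.vstack([cv2.resize(ctrl.camera('side')[50:190,250:460],None,fx=3,fy=3)]))"
```

```text
[-0.0058 -0.0039  0.1468 -0.0008 -0.0019  0.0083]
[-0.8701  0.2415  1.4194  0.0005  1.4827 -0.9284]
```

View pics/c.png

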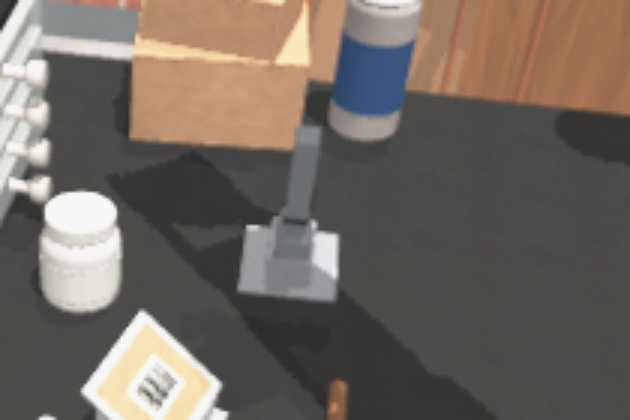

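The arm is not in the crop where I expected it over the scanner at crop (308,130), though its shadow is. I'll look at the full views with the TCP projected.

```bash
python3 -c "
from h import *
import cv2
c,_=cur();ims=[]
for n in('side','top'):
    im=ctrl.camera(n);p=P[n];f=210/np.tan(np.radians(p['fovy']/2));V=np.array(p['view'])
    q=V[:3,:3]@c+V[:3,3];u,v=p['cx']-f*q[0]/q[2],p['cy']+f*q[1]/q[2];print(n,u,v)
    cv2.circle(im,(int(u),int(v)),4,(0,0,255),1);ims.append(im[:400,160:])
cv2.imwrite('pics/d.png',np.hstack(ims))"
```

```text
side 356.11589783070025 60.607415217282465
top 512.142656028461 258.4270778556722
```

View pics/d.png

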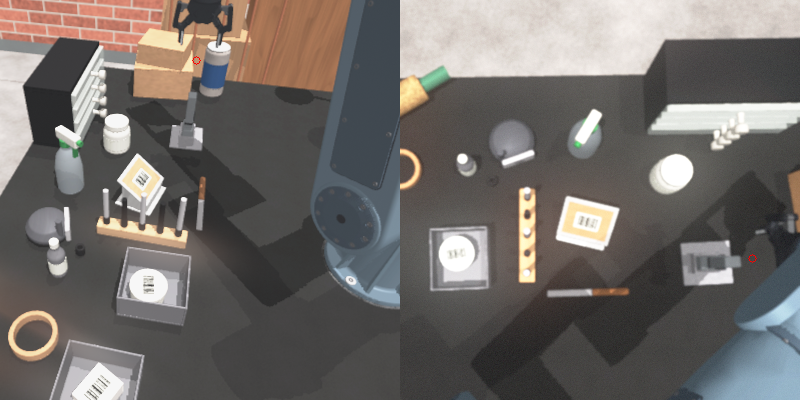

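In the top view the far finger is at (757,232) in the picture, which agrees with the predicted TCP. In the side view the tips look about 15 px high, so I'll zoom in before descending.

```bash
python3 -c "
from h import *
import cv2
c,r=cur();ims=[]
for n,(x,y) in(('side',(306,0)),('top',(460,190))):
    im=ctrl.camera(n);p=P[n];f=210/np.tan(np.radians(p['fovy']/2));V=np.array(p['view'])
    im=cv2.resize(im[y:y+120,x:x+100],None,fx=4,fy=4,interpolation=cv2.INTER_CUBIC)
    for o in([0,0,0],[0,.05,-.013],[0,-.05,-.013]):
        q=V[:3,:3]@(c+r.apply(o))+V[:3,3];u,v=p['cx']-f*q[0]/q[2],p['cy']+f*q[1]/q[2]
        cv2.circle(im,(int((u-x)*4),int((v-y)*4)),4,(0,0,255),1)
    ims.append(im)
cv2.imwrite('pics/e.png',np.hstack(ims))"
```

```text
(no output)
```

View pics/e.png

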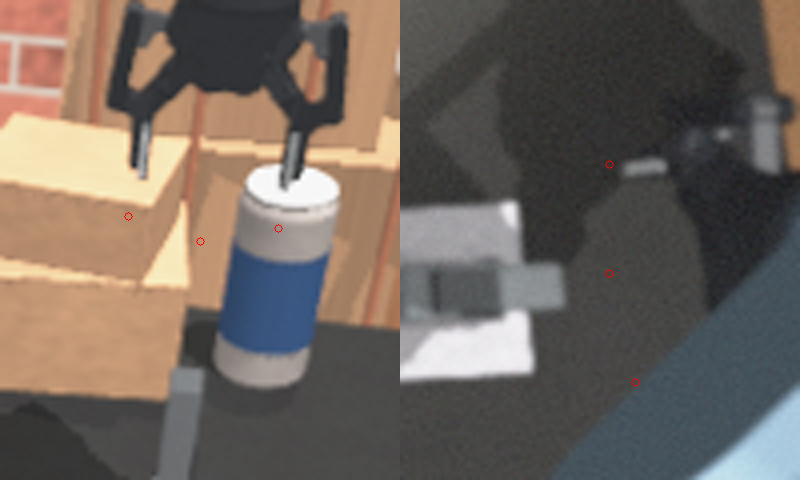

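```bash
python3 -c "
from h import *
A=cr(306,0,4);B=cr(460,190,4)
for u in(627,636,645): print(tri(B(u-400,165),A(141,178)))
c,r=cur();print(c,r.apply([0,.05,-.013]))
m=A(141,178);n=A(290,187);print(tri(B(250,273),A(215,182)))
for z in(.26,.27,.28,.29,.3):print(z,atz('side',m,z),atz('side',n,z),(atz('side',m,z)+atz('side',n,z))/2)"
```

```text
(array([ 0.5293, -0.3791,  0.3044]), np.float64(0.0025556223504564174))
(array([ 0.5295, -0.3841,  0.3022]), np.float64(0.002396760456623857))
(array([ 0.5297, -0.3892,  0.3   ]), np.float64(0.0022371052073455367))
[ 0.4825 -0.39    0.2603] [0.0499 0.0029 0.013 ]
(array([ 0.4814, -0.3871,  0.3031]), np.float64(0.0024463800658913676))
0.26 [ 0.5337 -0.4791  0.26  ] [ 0.4282 -0.4888  0.26  ] [ 0.481 -0.484  0.26 ]
0.27 [ 0.5324 -0.4566  0.27  ] [ 0.429  -0.4661  0.27  ] [ 0.4807 -0.4613  0.27  ]
0.28 [ 0.5311 -0.4341  0.28  ] [ 0.4299 -0.4434  0.28  ] [ 0.4805 -0.4387  0.28  ]
0.29 [ 0.5298 -0.4115  0.29  ] [ 0.4307 -0.4206  0.29  ] [ 0.4802 -0.4161  0.29  ]
0.3 [ 0.5285 -0.389   0.3   ] [ 0.4315 -0.3979  0.3   ] [ 0.48   -0.3935  0.3   ]
```

The fingertips triangulate right in xy and a bit high in z, so I'll grip slightly lower, with the TCP at z = 0.10, and check the grip after lifting.

```bash
python3 -c "
from h import *
print(rel([.480,-.395,.100],toolR(Rs(.05))))"
```

```text
[-0.0047 -0.0029  0.1603  0.0005  0.0006  0.0083]
```

To row units: 0.16 m / 0.75 = 0.2133, 0.15 m / 0.75 = 0.2, 0.008 rad / 3.1416 = 0.0025.

jog_arm([
  [-0.0067, -0.004, 0.04, 0, 0, 0.0025, 1],
  [-0.0067, -0.004, 0.08, 0, 0, 0.0025, 1],
  [-0.0067, -0.004, 0.12, 0, 0, 0.0025, 1],
  [-0.0067, -0.004, 0.1533, 0, 0, 0.0025, 1],
  [-0.0067, -0.004, 0.18, 0, 0, 0.0025, 1],
  [-0.0067, -0.004, 0.2, 0, 0, 0.0025, 1],
  [-0.0067, -0.004, 0.2133, 0, 0, 0.0025, 1],
  [-0.0067, -0.004, 0.2133, 0, 0, 0.0025, 1],
  [-0.0067, -0.004, 0.2133, 0, 0, 0.0025, 1],
])

```text
time_s: 3.98
eef_pos: [0.4799, -0.3968, 0.1004]
eef_rot: [0.001, 0.69, 0.724, -0.0]
wrist_force: [-0.0, 0.5, -0.3]
opening: 1.003
grasp_force: 0.0
```

jog_arm([
  [0, 0, 0, 0, 0, 0, 0.6],
  [0, 0, 0, 0, 0, 0, 0.3],
  [0, 0, 0, 0, 0, 0, 0],
  [0, 0, 0, 0, 0, 0, 0],
  [0, 0, 0, 0, 0, 0, 0],
  [0, 0, 0, 0, 0, 0, 0],
  [0, 0, 0, 0, 0, 0, 0],
  [0, 0, 0, 0, 0, 0, 0],
])

```text
time_s: 4.97
eef_pos: [0.4797, -0.3966, 0.1]
eef_rot: [0.0, 0.69, 0.724, -0.0]
wrist_force: [1.5, 0.2, 3.0]
opening: 0.268
grasp_force: 59.5
```

```bash
python3 -c "
from h import *
print(rel([.480,-.395,.100],toolR(Rs(.05))))
import cv2
s=ctrl.camera('side')[10:140,290:420];t=ctrl.camera('top')[200:330,430:560]
cv2.imwrite('pics/f.png',cv2.resize(np.hstack([s,t]),None,fx=3,fy=3,interpolation=cv2.INTER_CUBIC))"
```

```text
[ 0.0016  0.0003 -0.      0.0005  0.0006 -0.001 ]
```

View pics/f.png

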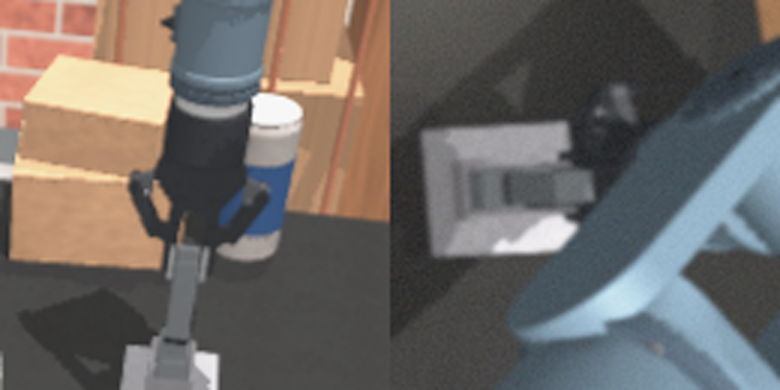

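Grip is firm: 59.5 N, and the pads sit on the upper handle, with the side crop showing the fingers closed at (188,260). Lifting.

To row units: -0.2 m / 0.75 = -0.2667, -0.03 m / 0.75 = -0.04.

jog_arm([
  [0, 0, -0.0133, 0, 0, 0, 0],
  [0, 0, -0.04, 0, 0, 0, 0],
  [0, 0, -0.0733, 0, 0, 0, 0],
  [0, 0, -0.1133, 0, 0, 0, 0],
  [0, 0, -0.1533, 0, 0, 0, 0],
  [0, 0, -0.1933, 0, 0, 0, 0],
  [0, 0, -0.2267, 0, 0, 0, 0],
  [0, 0, -0.2533, 0, 0, 0, 0],
  [0, 0, -0.2667, 0, 0, 0, 0],
  [0, 0, -0.2667, 0, 0, 0, 0],
])

```text
time_s: 6.32
eef_pos: [0.4796, -0.3965, 0.3001]
eef_rot: [0.0, 0.69, 0.724, -0.0]
wrist_force: [-0.5, -0.2, -2.1]
opening: 0.273
grasp_force: 59.1
```

```bash
python3 -c "
from h import *
S=Rs(-.245,.61);n=S.as_matrix()[:,2];t=np.array([.5747,-.107,.063])
print(rel(t+.25*n,toolR(S)));print(t+.154*n)"
```

```text
[ 0.326  -0.028   0.032  -0.6049 -0.0891  0.285 ]
[ 0.4891 -0.0856  0.1892]
```

To row units: 0.326 m / 0.75 = 0.4347, 0.3 m / 0.75 = 0.4, -0.605 rad / 3.1416 = -0.1926.

jog_arm([
  [0.0267, 0, 0, -0.0095, 0, 0.0032, 0],
  [0.08, -0.0067, 0, -0.0318, -0.0048, 0.0159, 0],
  [0.1467, -0.0133, 0.0067, -0.0637, -0.0095, 0.0286, 0],
  [0.2133, -0.0187, 0.0133, -0.0955, -0.0143, 0.0446, 0],
  [0.28, -0.024, 0.0213, -0.1273, -0.0191, 0.0605, 0],
  [0.3467, -0.0307, 0.032, -0.1592, -0.0239, 0.0732, 0],
  [0.4, -0.0347, 0.04, -0.1814, -0.0271, 0.0844, 0],
  [0.4347, -0.0373, 0.0427, -0.1926, -0.0283, 0.0907, 0],
  [0.4347, -0.0373, 0.0427, -0.1926, -0.0283, 0.0907, 0],
  [0.4347, -0.0373, 0.0427, -0.1926, -0.0283, 0.0907, 0],
])

```text
time_s: 7.58
eef_pos: [0.4355, -0.0723, 0.2673]
eef_rot: [0.236, 0.752, 0.587, 0.185]
wrist_force: [0.0, -1.6, -1.3]
opening: 0.272
grasp_force: 59.6
```

```bash
python3 -c "
from h import *
S=Rs(-.245,.61);n=S.as_matrix()[:,2];t=np.array([.5747,-.107,.063])
print(rel(t+.154*n,toolR(S)))
import cv2
s=ctrl.camera('side');t=ctrl.camera('top')
cv2.imwrite('pics/g.png',cv2.resize(np.hstack([s[60:260,220:420],t[130:330,250:450]]),None,fx=2,fy=2,interpolation=cv2.INTER_CUBIC))"
```

```text
[ 0.      0.0007  0.0956 -0.0015 -0.0005  0.0003]
```

View pics/g.png

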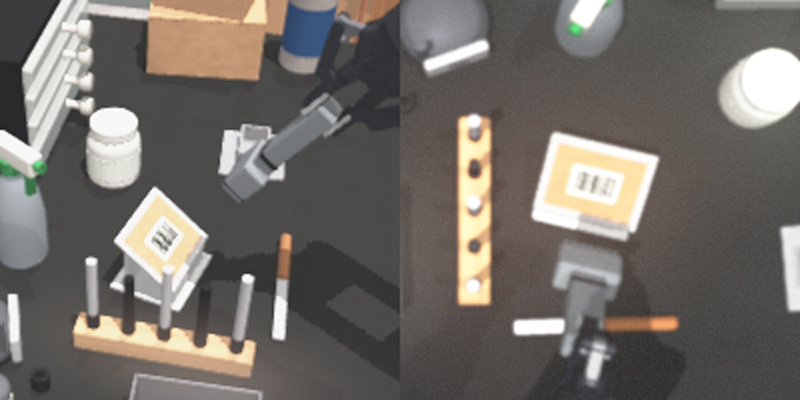

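The scanner sits straight in the grip and points at the ticket. In the crops its nose is at (590,265) in the top view and the ticket barcode at (597,185). Approach and hold.

To row units: 0.095 m / 0.75 = 0.1267, 0.085 m / 0.75 = 0.1133.

jog_arm([
  [0, 0, 0.0133, 0, 0, 0, 0],
  [0, 0, 0.04, 0, 0, 0, 0],
  [0, 0, 0.0667, 0, 0, 0, 0],
  [0, 0.0013, 0.0933, 0, 0, 0, 0],
  [0, 0.0013, 0.1133, 0, 0, 0, 0],
  [0, 0.0013, 0.1267, 0, 0, 0, 0],
  [0, 0.0013, 0.1267, 0, 0, 0, 0],
  [0, 0.0013, 0.1267, 0, 0, 0, 0],
])

```text
time_s: 8.68
eef_pos: [0.4892, -0.0857, 0.1905]
eef_rot: [0.236, 0.752, 0.587, 0.185]
wrist_force: [0.5, 0.7, -2.6]
opening: 0.269
grasp_force: 59.6
```

jog_arm([
  [0, 0, 0, 0, 0, 0, 0],
  [0, 0, 0, 0, 0, 0, 0],
  [0, 0, 0, 0, 0, 0, 0],
  [0, 0, 0, 0, 0, 0, 0],
  [0, 0, 0, 0, 0, 0, 0],
  [0, 0, 0, 0, 0, 0, 0],
  [0, 0, 0, 0, 0, 0, 0],
  [0, 0, 0, 0, 0, 0, 0],
  [0, 0, 0, 0, 0, 0, 0],
  [0, 0, 0, 0, 0, 0, 0],
])

```text
time_s: 9.93
eef_pos: [0.4891, -0.0855, 0.1902]
eef_rot: [0.236, 0.752, 0.587, 0.185]
wrist_force: [-0.2, -0.5, -1.7]
opening: 0.268
grasp_force: 59.6
```

```bash
python3 -c "
from h import *
S=Rs(-.245,.61);n=S.as_matrix()[:,2];t=np.array([.5747,-.107,.063])
print(rel(t+.154*n,toolR(S)))
import cv2
s=ctrl.camera('side');t=ctrl.camera('top')
cv2.imwrite('pics/i.png',cv2.resize(np.hstack([s[110:230,240:360],t[170:290,280:400]]),None,fx=3,fy=3,interpolation=cv2.INTER_CUBIC))"
```

```text
[-0.0001 -0.0006  0.0008 -0.0007 -0.0005 -0.0003]
```

View pics/i.png

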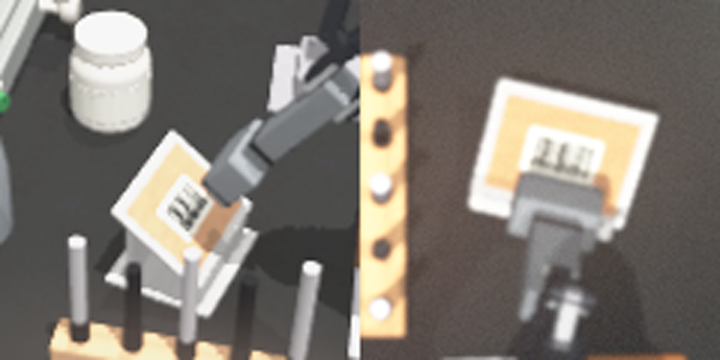

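Nose is square over the barcode (top crop (560,175) ahead of the nose at (562,200)) and the hold lasted over a second. Next: back off, turn upright and rise.

```bash
python3 -c "
from h import *
print(rel([.44,-.075,.34],toolR(Rs(-.245,.61))))
print(rel([.46,-.07,.34],toolR(Rs(-.05,0))))"
```

```text
[-0.0017  0.0446 -0.1515 -0.0007 -0.0005 -0.0004]
[ 0.008   0.0595 -0.1411  0.6074  0.0588 -0.1891]
```

To row units: -0.141 m / 0.75 = -0.188, -0.135 m / 0.75 = -0.18, 0.607 rad / 3.1416 = 0.1932.

jog_arm([
  [0, 0, -0.0133, 0, 0, 0, 0],
  [0, 0.0067, -0.04, 0, 0, 0, 0],
  [0, 0.02, -0.0733, 0.0159, 0.0016, -0.0048, 0],
  [0, 0.0333, -0.1133, 0.0477, 0.0048, -0.0143, 0],
  [0.0027, 0.0467, -0.1467, 0.0796, 0.0076, -0.0255, 0],
  [0.0053, 0.06, -0.1667, 0.1146, 0.0111, -0.035, 0],
  [0.008, 0.0693, -0.18, 0.1464, 0.0143, -0.0462, 0],
  [0.0107, 0.0793, -0.188, 0.1751, 0.0169, -0.0541, 0],
  [0.0107, 0.0793, -0.188, 0.1932, 0.0188, -0.0602, 0],
  [0.0107, 0.0793, -0.188, 0.1932, 0.0188, -0.0602, 0],
])

```text
time_s: 11.28
eef_pos: [0.4606, -0.0701, 0.3402]
eef_rot: [0.0, 0.725, 0.689, 0.0]
wrist_force: [-0.7, -0.3, -1.1]
opening: 0.274
grasp_force: 59.6
```

```bash
python3 -c "
from h import *
print(rel([.5063,.195,.34],toolR(Rs(.15,0))))"
```

```text
[ 0.2671  0.0324  0.0002  0.0008 -0.0001 -0.2001]
```

To row units: 0.267 m / 0.75 = 0.356, 0.26 m / 0.75 = 0.3467, -0.2 rad / 3.1416 = -0.0637.

jog_arm([
  [0.02, 0.0027, 0, 0, 0, -0.0032, 0],
  [0.06, 0.0067, 0, 0, 0, -0.0095, 0],
  [0.1133, 0.0133, 0, 0, 0, -0.0191, 0],
  [0.1667, 0.02, 0, 0, 0, -0.0286, 0],
  [0.22, 0.0267, 0, 0, 0, -0.0382, 0],
  [0.2733, 0.0333, 0, 0, 0, -0.0477, 0],
  [0.32, 0.0387, 0, 0, 0, -0.0573, 0],
  [0.3467, 0.042, 0, 0, 0, -0.0621, 0],
  [0.356, 0.0432, 0, 0, 0, -0.0637, 0],
  [0.356, 0.0432, 0, 0, 0, -0.0637, 0],
])

```text
time_s: 12.52
eef_pos: [0.5057, 0.1947, 0.34]
eef_rot: [0.0, 0.652, 0.758, 0.0]
wrist_force: [-0.7, -0.2, -1.5]
opening: 0.267
grasp_force: 59.6
```

```bash
python3 -c "
from h import *
print(rel([.5063,.195,.162],toolR(Rs(.15,0))))"
```

```text
[ 0.0002  0.0006  0.178   0.0005  0.0004 -0.0002]
```

Stop at about 45 mm above the lid, and check before the final descent.

To row units: 0.153 m / 0.75 = 0.204, 0.148 m / 0.75 = 0.1973.

jog_arm([
  [0, 0, 0.02, 0, 0, 0, 0],
  [0, 0, 0.0533, 0, 0, 0, 0],
  [0, 0, 0.0867, 0, 0, 0, 0],
  [0, 0, 0.12, 0, 0, 0, 0],
  [0, 0, 0.1533, 0, 0, 0, 0],
  [0, 0, 0.18, 0, 0, 0, 0],
  [0, 0, 0.1973, 0, 0, 0, 0],
  [0, 0, 0.204, 0, 0, 0, 0],
  [0, 0, 0.204, 0, 0, 0, 0],
])

```text
time_s: 13.65
eef_pos: [0.506, 0.1948, 0.187]
eef_rot: [0.0, 0.652, 0.758, 0.0]
wrist_force: [-0.3, 0.6, -1.6]
opening: 0.27
grasp_force: 59.5
```

```bash
python3 -c "
from h import *
print(rel([.5063,.195,.162],toolR(Rs(.15,0))))
import cv2
c,r=cur();ims=[]
for n,(x,y) in(('side',(250,205)),('top',(160,195))):
    im=ctrl.camera(n);p=P[n];f=210/np.tan(np.radians(p['fovy']/2));V=np.array(p['view'])
    im=cv2.resize(im[y:y+120,x:x+100],None,fx=4,fy=4,interpolation=cv2.INTER_CUBIC)
    for o in([-.031,-.016,.094],[-.031,.016,.094],[.031,.016,.094],[.031,-.016,.094]):
        q=V[:3,:3]@(c+r.apply(o))+V[:3,3];u,v=p['cx']-f*q[0]/q[2],p['cy']+f*q[1]/q[2]
        cv2.circle(im,(int((u-x+.5)*4),int((v-y+.5)*4)),4,(0,0,255),1)
    ims.append(im)
cv2.imwrite('pics/j.png',np.hstack(ims))"
```

```text
[ 0.0001  0.0003  0.025   0.0005  0.     -0.0004]
```

View pics/j.png

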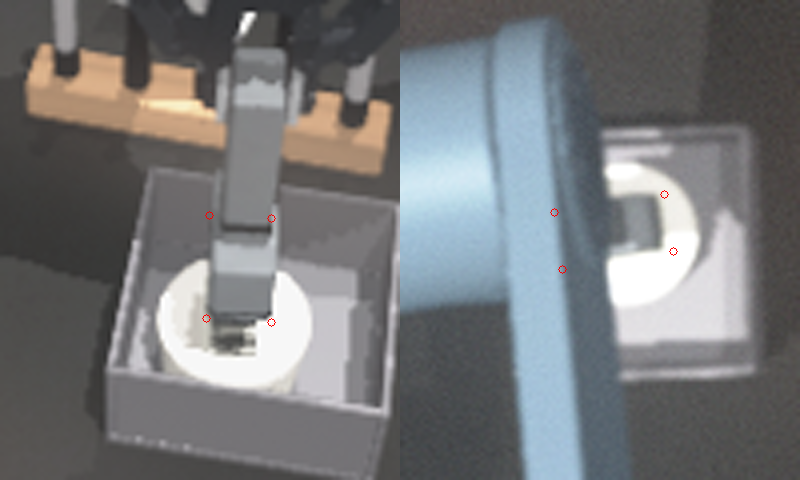

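The nose is within about 2–3 mm of prediction: side crop bottom edge (212–270, 317) against (206–271, 320), top crop right edge 660 against 668. Shift 2 mm and descend to about 20 mm.

To row units: 0.026 m / 0.75 = 0.0347, -0.002 m / 0.75 = -0.0027.

jog_arm([
  [-0.0013, 0, 0.0067, 0, 0, 0, 0],
  [-0.0027, 0, 0.0147, 0, 0, 0, 0],
  [-0.0027, 0, 0.0227, 0, 0, 0, 0],
  [-0.0027, 0, 0.0293, 0, 0, 0, 0],
  [-0.0027, 0, 0.0347, 0, 0, 0, 0],
  [-0.0027, 0, 0.0347, 0, 0, 0, 0],
  [-0.0027, 0, 0.0347, 0, 0, 0, 0],
  [-0.0027, 0, 0.0347, 0, 0, 0, 0],
  [-0.0027, 0, 0.0347, 0, 0, 0, 0],
  [-0.0027, 0, 0.0347, 0, 0, 0, 0],
])

```text
time_s: 15.0
eef_pos: [0.5062, 0.193, 0.1611]
eef_rot: [0.0, 0.652, 0.758, 0.0]
wrist_force: [-1.3, 0.4, -1.2]
opening: 0.274
grasp_force: 59.7
```

jog_arm([
  [0, 0, 0, 0, 0, 0, 0],
  [0, 0, 0, 0, 0, 0, 0],
  [0, 0, 0, 0, 0, 0, 0],
  [0, 0, 0, 0, 0, 0, 0],
])

```text
time_s: 15.5
eef_pos: [0.5062, 0.193, 0.161]
eef_rot: [0.0, 0.652, 0.758, 0.0]
wrist_force: [0.2, 0.2, -1.1]
opening: 0.271
grasp_force: 59.7
```

```bash
python3 -c "
from bench import ctrl
print(ctrl.hand_in())"
```

```text
the job is handed in; nothing more can be done
None
```

I handed the job in at 15.5 s: the scanner was held steady about 6 cm from the ticket barcode for over a second, and finished held still about 2 cm above the round tub's label. The hand-in gave no verdict, and I took no picture after the last 26 mm descent.

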